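Jam the spring-return stopcock open over the dish

ROBOT

A 6-joint arm with a two-finger parallel gripper is mounted at the origin on a cart in front of the work surface, level with it; the furniture and walls round the work are solid. World frame = base frame: x ahead of the robot, y to its left, z up, the work surface at z = 0. Lengths are in mm, angles in degrees, forces in N, time in s.
With the tool pointing down it reaches from about 300 to 850 mm from the base axis. Payload 4.2 kg.
Tool frame: the origin (TCP) lies at the very end of the fingers, on their centre line; the grasp point (between the pads) lies 19 mm behind it (hold_point_z is the z of the grasp point in the tool frame, in mm); z points along the fingers, y is the direction in which the jaws open and shut (so a half turn about z gives the same grasp; the last joint's range is limited). The gripper opens to 91 mm and grips with 3 to 60 N. Pads are 32 mm wide; open, the fingers measure 118 mm over their backs; the gripper's body (76 mm by 178 mm) begins 60 mm behind the grasp point.
Start: joints at [67.781, 18.312, 89.639, -0, 72.044, -1.146], TCP at [206.752, 536.56, 213.976] pointing down, gripper open.
Joint ranges: [-177.97, 177.97], [-48.28, 115.42], [12.27, 149.76], [-77.06, 257.06], [2.81, 150.46], [-146.56, 146.56]. Speed limits (degrees/s): [147.25, 147.25, 180, 180, 180, 180].

INTERFACE

Orientations are given as [roll, pitch, yaw] about the fixed x, y, z axes, in that order (R = Rz(yaw) Ry(pitch) Rx(roll)).
In Python, from workcell import state, grab_frame, job_done, hold_point_z gives the robot as it stands. The module is installed in compiled form; this text tells all that it offers.
- The arm moves only by the shell command python3 -m creep 'ROWS' [FORCE]. ROWS is JSON, a list of rows, each a list of 7 numbers: the closure, from 0 (fully open) to 1 (shut), then the shift along the tool's x, y, z in mm, then the turn, a rotation vector about the tool's x, y, z in degrees. A call has 1 to 5 rows; each row shifts and turns the commanded pose from where the row before left it, along the tool's axes as they then stand; what a row does not reach is not made up. A row lasts 1/8 s, in which the tool goes at most 62.5 mm and 10.7 degrees, less where a joint would pass 70% of its speed; a pose out of reach is approached as far as the arm can. A call is refused whole if a number of a shift passes 62.5 or a number of a turn 10.7, either way. A call with a gripper value outside its range is refused whole. The fingers move at their own pace and stop on an object; FORCE is the grip in N (left out, the last holds). Time passes only in rows, so rows that do not move let the fingers close. It gives the time, the measured TCP pose, the force and the opening at its end, in the units of the state.
- state(): the state, without advancing time (a new reading comes with each control period).
- grab_frame(name): name is "scene" or "top" or "wrist"; returns a dict with "frame" (480x640x3 uint8, red, green, blue), "fx", "fy", "cx", "cy" (pixels), "view" (4x4, takes a point from world to camera coordinates). Camera axes: x right, y down, z forward; pixel columns grow to the right and rows downward; lengths in mm; the calibration is good to about 2 mm. A picture is of the moment at which its call begins. There is no depth.
- job_done(): hands the job in, once; it reports no verdict.
The state is a dict: "time_s": time; "qpos": joint angles; "qvel": joint speeds; "effort": joint torques, N m; "ee_pos": TCP position; "ee_rot": TCP orientation; "force": force on the tool from outside, world axes, zero at the start; "torque": the same for the moment, N m; "gripper_width": finger opening in mm.
Only numpy, scipy, OpenCV 4.12 (cv2) and the standard library are available. Lean on these libraries where they do the work, as an engineer would, in place of code of your own. Each camera call takes 0.05 s, during which the arm holds its last target.

TASK

Open the tap that has the open dish standing under its spout: take its lever and turn it clockwise (seen from above) until it lies in line with the spout, pressing it down into its tapered seat as you turn it, right down to its stop, so that it jams there and stays open when you let go. Leave the other tap shut and the dish where it stands.

Things in the scene. Friction and masses are not known exactly. Their poses are not given: they have to be found in the camera images.
- tap: The tap to open: an upright aluminium stopcock barrel (58 mm across, top 96 mm above the worktop) fixed on a dark 130 x 90 x 12 mm base plate, with the open dish under its spout. Origin on the worktop on the key's vertical axis, z up. The spout (16 mm thick) runs out along the tap's -x at 62 mm height and bends down 102 mm from the axis, its mouth 26 mm above the worktop; the hose barb is on +x. It does not move.
- lever_grip (a point): Point in the middle of the grey lever of this tap, on the key's axis, 10 mm below the lever's top; 140 mm above the worktop at rest. It moves and turns with the lever. Lever: an upright bar 18 mm thick, 30 mm tall (120 to 150 mm above the worktop at rest), rounded, reaching 67 mm to one side of the axis (the nose, this point's -x) and 34 mm to the other (+x); y is across its thickness. The nose points along the spout when the tap is open.
- lever_press (a joint): How far the lever and its tapered key are pressed down, m: 0 at rest (standing proud, lifted by the coil spring under it), 0.010 fully home at its stop. From about 4 mm down the key bites in its tapered seat. Below that it is loose (the spring lifts with about 2 N) and springs shut when let go; near home it jams and holds. Pressing it home takes about 10 N while it is being turned, about 15 N if it is not.
- lever_turn (a joint): How far the lever is turned clockwise seen from above, rad: 0 at rest (shut, its nose 1.2 rad anticlockwise of the spout), 1.2 with the lever in line with the spout (open), end stop at 1.6. The lever's x axis points at the tap's yaw + 1.2 - this value. The spring turns it back with 0.02 to 0.04 N m; turning it near home takes 0.1 to 0.3 N m. Turned without pressing, the key works its way up and loosens.
- other_tap: An identical tap with no dish under its spout; it stays shut. Origin and axes as for the tap.
- other_lever_turn (a joint): Turn of the other tap's lever, rad, as for lever_turn; 0 = shut.
- dish: Loose round petri dish, 57 mm across and 14 mm tall, under the spout of the tap to open, about 101 mm from its axis. Origin at the centre of its underside.

How it is judged:
By the outcome, as a careful person would: the job done as asked, in the order asked, and still so for the second after the job is handed in, with the robot touching nothing.
It also fails if it takes over 35 s, if anything falls off the work surface, if the arm or the gripper's body presses on something with over 40 N, if the wrist force passes 120 N, or if a joint passes its speed limit or range.

## Working session

There is one attempt and no reset: what is moved stays moved. The work goes in short steps, Python scripts to look and compute and a shell command to move; the robot and the scene stay as the last step left them, time stands still between calls to the robot, and variables do not carry over. Pictures are saved under pics/ and viewed, and the job is handed in when it is done.

```bash
mkdir -p pics; python3 - <<'E'
from workcell import *
import cv2,json
import numpy as np
print(state(),hold_point_z)
for n in ["scene","top"]:
    f=grab_frame(n); cv2.imwrite(f"pics/{n}0.png",f["frame"][:,:,::-1]); print(n,f["fx"],f["cx"],f["cy"],np.round(f["view"],3).tolist())
E
```

```text
{'time_s': 0.0, 'qpos': array([ 6.77818218e+01,  1.83498196e+01,  8.97080324e+01, -4.37197595e-04,
        7.20450970e+01, -1.14435888e+00]), 'qvel': array([ 0.0793599 , -0.01753379,  0.15061124, -0.04834608, -0.01354557,
       -0.01072112]), 'effort': array([-2.78956995e-04, -4.12468493e+01, -2.31963712e+01,  7.27287331e-02,
        4.57354845e-02, -1.58072667e-04]), 'ee_pos': array([206.53954884, 536.05708538, 213.12754187]), 'ee_rot': array([-1.79897063e+02, -1.64046586e-03,  1.58926314e+02]), 'force': array([-0.50785542,  0.49593501, -0.1669419 ]), 'torque': array([ 0.04262357, -0.00932219, -0.00144144]), 'gripper_width': 91.0773457084875} -18.8
scene 489.3257269184426 317.4527686505514 241.6686847602531 [[0.491, -0.871, 0.008, -344.801], [-0.667, -0.382, -0.64, 353.713], [0.56, 0.309, -0.769, 730.942], [0.0, 0.0, 0.0, 1.0]]
top 531.4056597210574 311.8908217852526 241.9397213634257 [[-0.428, -0.904, -0.005, 130.765], [-0.884, 0.42, -0.202, 502.472], [0.185, -0.082, -0.979, 898.293], [0.0, 0.0, 0.0, 1.0]]
```

View pics/scene0.png

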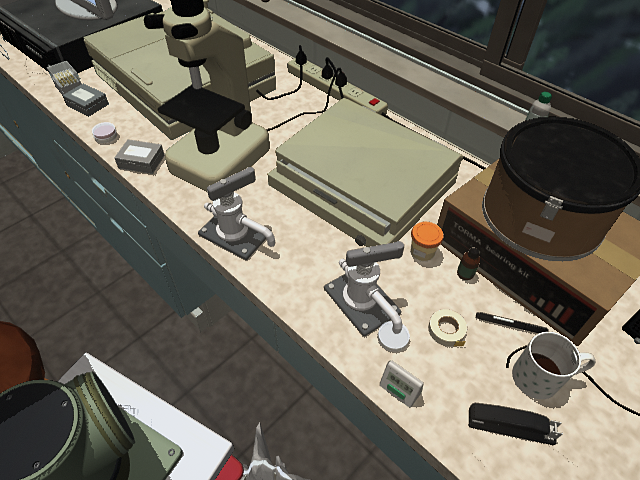

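View pics/top0.png

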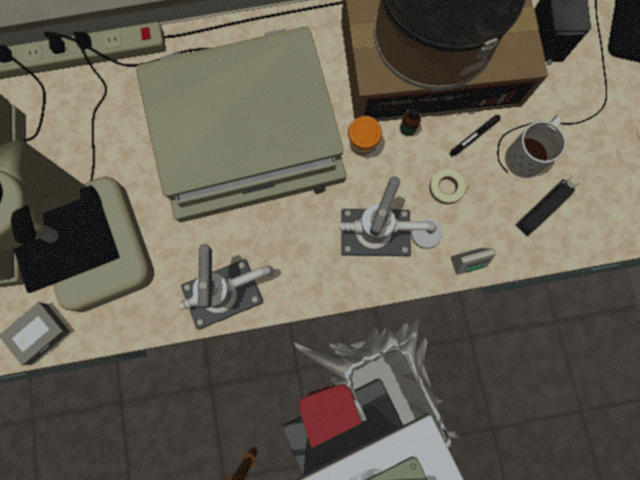

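The scene and top views agree: the dish at top (427,234) is under the spout of the right-hand tap, whose base is at about (376,232). The other tap, at about (222,292), has no dish. Next I'll zoom in for measurements.

```bash
cat > h.py <<'E'
import numpy as np,cv2
from workcell import *
def ray(f,u,v,z):
    V=np.array(f["view"]);R=V[:3,:3];t=V[:3,3];c=-R.T@t
    d=R.T@np.array([(u-f["cx"])/f["fx"],(v-f["cy"])/f["fy"],1]);return c+d*(z-c[2])/d[2]
def proj(f,p):
    V=np.array(f["view"]);q=V[:3,:3]@np.array(p)+V[:3,3];return np.array([f["fx"]*q[0]/q[2]+f["cx"],f["fy"]*q[1]/q[2]+f["cy"]])
E
python3 - <<'E'
from h import *
for n,(u,v,w,h) in {"top":(325,165,130,100),"scene":(310,225,130,140)}.items():
    f=grab_frame(n); im=f["frame"][v:v+h,u:u+w,::-1]
    k=6 if n=="top" else 4
    im=cv2.resize(im,None,fx=k,fy=k,interpolation=cv2.INTER_CUBIC)
    for i in range(0,w,10): cv2.putText(im,str(u+i),(i*k,8),0,.3,(0,0,255))
    for i in range(0,h,10): cv2.putText(im,str(v+i),(0,i*k+4),0,.3,(0,0,255))
    cv2.imwrite(f"pics/{n}z.png",im)
E
```

```text
(no output)
```

View pics/topz.png

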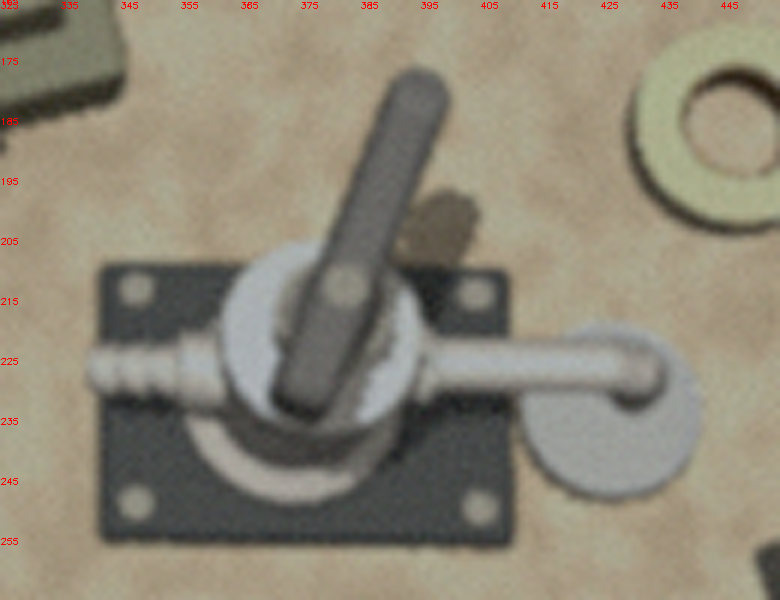

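View pics/scenez.png

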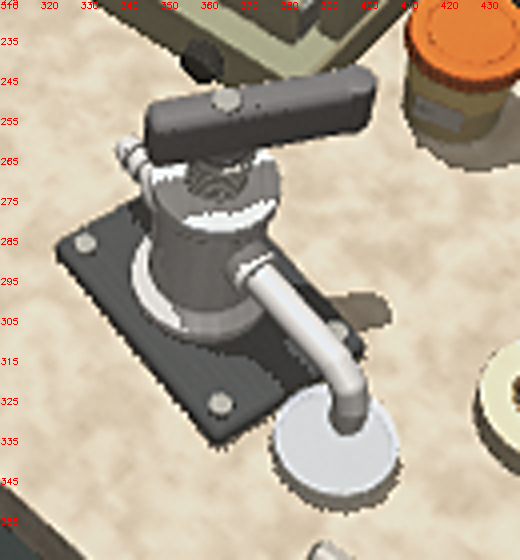

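The top crop shows the base-plate corners at about (342,209), (410,210), (410.5,256) and (342,256). The lever cap is at (382.5,212.5), the nose tip at (396,177), the dish at about (426,233), and the spout runs to the right.

```bash
python3 - <<'E'
from h import *
f=grab_frame("top");s=grab_frame("scene")
c=[ray(f,u,v,12) for u,v in [(341.7,209.3),(410,209.8),(410.5,256),(341.7,256)]]
print(np.round(c,1),"ctr",np.mean(c,0))
d=(c[0]+c[3]-c[1]-c[2])/2; print("yaw(+x to barb)",np.degrees(np.arctan2(d[1],d[0])),np.linalg.norm(d))
print("barrel",ray(f,378.5,221,96))
cap=ray(f,382.5,212.5,151);print("cap",cap, "scene",ray(s,366.5,249.5,151))
n=ray(f,395.5,179,150);t=ray(f,374.8,231.5,150);print("nose",n,t)
e=cap-n;print("lever x yaw",np.degrees(np.arctan2(e[1],e[0])),np.linalg.norm(e))
print("dish",ray(f,426.5,233,14))
# other tap
print("other approx",ray(f,222,292,12), ray(f,204.5,248,150),ray(f,205,302,150))
E
```

```text
[[ 550.1 -178.5   12. ]
 [ 494.  -294.3   12. ]
 [ 415.  -254.3   12. ]
 [ 469.7 -139.2   12. ]] ctr [ 482.21317142 -216.56976401   12.        ]
yaw(+x to barb) 64.35091989556142 128.06652479219926
barrel [ 485.71298003 -212.54985796   96.        ]
cap [ 486.166051   -212.73784383  151.        ] scene [ 488.2227939 -213.8247498  151.       ]
nose [ 527.75039604 -257.83086768  150.        ] [ 463.56822901 -187.57088586  150.        ]
lever x yaw 132.68194635884058 61.3485008197608
dish [ 440.72557279 -300.83674429   14.        ]
other approx [503.57918938  87.89177144  12.        ] [556.12630962  69.96763546 150.        ] [476.56138533 102.93723994 150.        ]
```

Key axis is about (486,-213), tap yaw 64°, lever x yaw about 133°. Both agree with the given 1.2 rad offset. I'll turn the tool to yaw 133, then go above the lever.

```bash
python3 -m creep '[[0,0,0,0,0,0,8.6],[0,0,0,0,0,0,8.6],[0,0,0,0,0,0,8.6],[0,-50,-21,0,0,0,0],[0,-50,-21,0,0,0,0]]' && python3 -m creep '[[0,-50,-21,0,0,0,0],[0,-50,-21,0,0,0,0],[0,-50,-21,0,0,0,0],[0,-50,-21,0,0,0,0],[0,-50,-21,0,0,0,0]]'
```

```text
time_s: 0.92
ee_pos: [244.7, 433.8, 213.6]
ee_rot: [-180.0, 0.0, 133.2]
force: [0.7, -0.5, 0.1]
gripper_width: 91.6
time_s: 1.55
ee_pos: [339.1, 179.0, 214.2]
ee_rot: [179.9, 0.0, 133.2]
force: [-0.2, 0.3, -0.3]
gripper_width: 91.2
```

```bash
python3 -m creep '[[0,-50,-21,0,0,0,0],[0,-50,-21,0,0,0,0],[0,-50,-21,0,0,0,0],[0,-50,-21,0,0,0,0],[0,-50,-21,0,0,0,0]]' && python3 -m creep '[[0,-40,-17,0,0,0,0],[0,-35,-15,0,0,0,0],[0,0,0,0,0,0,0],[0,0,0,0,0,0,0]]'
python3 - <<'E'
from h import *
s=state();print(s["ee_pos"],s["ee_rot"])
for n in ["top","wrist"]:
    f=grab_frame(n); cv2.imwrite(f"pics/{n}1.png",f["frame"][:,:,::-1])
print(proj(f,[486,-213,151]),proj(f,[527.7,-257.8,150]))
E
```

```text
time_s: 2.17
ee_pos: [433.4, -75.5, 214.2]
ee_rot: [180.0, 0.0, 133.1]
force: [0.3, 0.2, 0.1]
gripper_width: 90.8
time_s: 2.68
ee_pos: [460.4, -149.7, 213.7]
ee_rot: [-180.0, -0.1, 133.1]
force: [-0.1, -0.4, 0.0]
gripper_width: 91.6
[ 460.43220996 -149.71745225  213.7083422 ] [-1.79999214e+02 -6.84416288e-02  1.33112722e+02]
[290.20513724 335.96838308] [291.91045157 404.8507125 ]
```

View pics/wrist1.png

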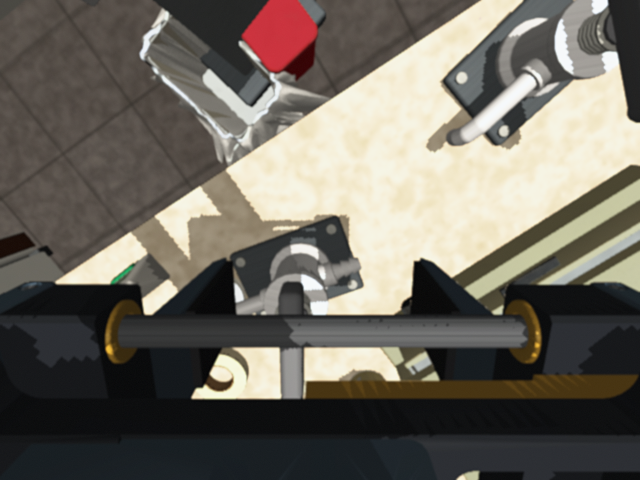

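View pics/top1.png

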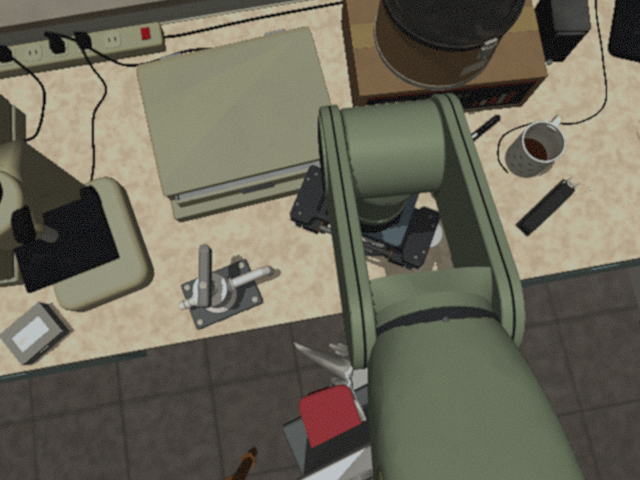

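The wrist view shows the lever running vertically at column ~291, as projected (290–292), so the lateral estimate holds. Now I'll move over the axis and lower.

```bash
python3 -m creep '[[0,-32,-12,0,0,0,0],[0,-32,-12.5,0,0,0,0],[0,0,0,20,0,0,0],[0,0,0,20,0,0,0],[0,0,0,0,0,0,0]]'
python3 - <<'E'
from h import *
s=state();print(s["ee_pos"],s["ee_rot"])
for n in ["scene","wrist"]:
    f=grab_frame(n); cv2.imwrite(f"pics/{n}2.png",f["frame"][:,:,::-1])
print(proj(f,[486,-213,151]))
E
```

```text
time_s: 3.4
ee_pos: [485.7, -212.3, 172.8]
ee_rot: [-179.9, -0.2, 133.2]
force: [0.4, 0.8, -0.5]
gripper_width: 91.1
[ 485.73675373 -212.28946289  172.82959418] [-179.93788318   -0.1897083   133.19823063]
[323.29264767 273.98654766]
```

View pics/scene2.png

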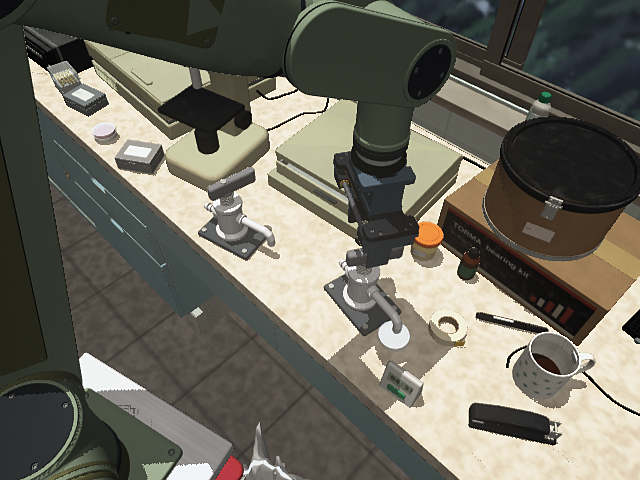

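View pics/wrist2.png

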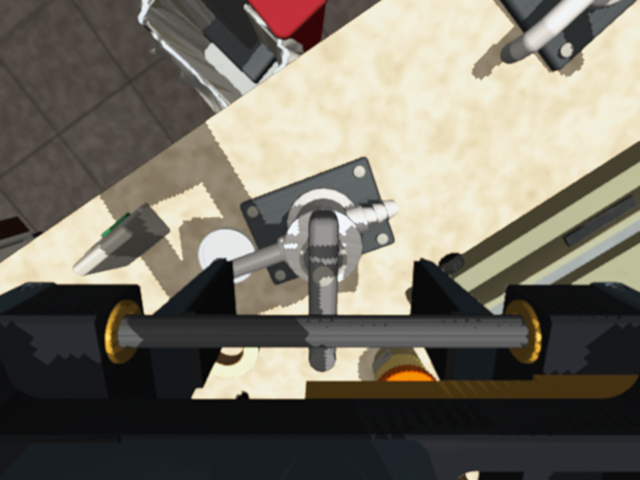

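The lever sits centred between the fingers at column 323, with nothing in the way. Lower and grip.

```bash
python3 -m creep '[[0,0,0,26,0,0,0],[0,0,0,26,0,0,0],[0,0,0,0,0,0,0],[0.6,0,0,0,0,0,0],[1,0,0,0,0,0,0]]' 45 && python3 -m creep '[[1,0,0,0,0,0,0],[1,0,0,0,0,0,0],[1,0,0,0,0,0,0],[1,0,0,0,0,0,0]]'
python3 - <<'E'
from h import *
s=state();print(s["ee_pos"],s["ee_rot"],s["force"],s["torque"],s["gripper_width"])
E
```

```text
time_s: 4.12
ee_pos: [487.7, -214.0, 123.4]
ee_rot: [179.9, 0.2, 133.1]
force: [-0.2, 0.1, 0.8]
gripper_width: 74.1
time_s: 4.62
ee_pos: [486.8, -213.7, 121.9]
ee_rot: [180.0, -0.0, 133.1]
force: [-0.0, -0.8, 0.1]
gripper_width: 34.0
[ 486.76580091 -213.65938717  121.91827843] [ 1.79995680e+02 -6.71572273e-03  1.33127443e+02] [-0.01604254 -0.82719209  0.10658589] [-0.04341835  0.00733843 -0.0056239 ] 34.03372931044428
```

```bash
python3 -m creep '[[1,0,0,0,0,0,0],[1,0,0,0,0,0,0],[1,0,0,0,0,0,0],[1,0,0,0,0,0,0]]'
```

```text
time_s: 5.12
ee_pos: [487.0, -213.4, 121.9]
ee_rot: [180.0, -0.0, 133.1]
force: [0.8, 2.6, -0.3]
gripper_width: 17.6
```

Gripped at 17.6 mm, matching the 18 mm lever. Start turning with a steady press.

```bash
python3 -m creep '[[1,0,0,1.2,0,0,6],[1,0,0,1.2,0,0,6],[1,0,0,1.2,0,0,6],[1,0,0,1.2,0,0,6],[1,0,0,1.2,0,0,6]]' 
python3 - <<'E'
from h import *
s=state();print(s["ee_pos"],s["ee_rot"],s["force"],s["torque"],s["gripper_width"])
E
```

```text
time_s: 5.75
ee_pos: [487.2, -213.4, 116.7]
ee_rot: [179.9, -0.0, 103.0]
force: [0.2, 2.2, 4.4]
gripper_width: 17.6
[ 487.21971613 -213.35569461  116.66286102] [ 1.79934195e+02 -1.07207070e-02  1.02951399e+02] [0.18901019 2.21608403 4.43819203] [0.50766963 0.02187509 0.04152424] 17.58001314228038
```

```bash
python3 -m creep '[[1,0,0,1.2,0,0,6],[1,0,0,1.2,0,0,6],[1,0,0,1.2,0,0,6],[1,0,0,1.2,0,0,6]]' 
python3 - <<'E'
from h import *
s=state();print(s["ee_pos"],s["ee_rot"],s["force"],s["torque"],s["gripper_width"])
E
```

```text
time_s: 6.25
ee_pos: [487.3, -213.5, 112.7]
ee_rot: [179.9, -0.0, 78.9]
force: [-0.9, 3.4, 10.2]
gripper_width: 18.1
[ 487.3269071  -213.51678903  112.71568196] [ 1.79907467e+02 -2.19622006e-02  7.89475551e+01] [-0.89537043  3.42234393 10.1897343 ] [0.70655849 0.35726463 0.07699203] 18.0854970240882
```

```bash
python3 -m creep '[[1,0,0,1,0,0,5],[1,0,0,1,0,0,5],[1,0,0,1,0,0,4.5],[1,0,0,0,0,0,0]]' 
python3 - <<'E'
from h import *
s=state();print(s["ee_pos"],s["ee_rot"],s["force"],s["torque"],s["gripper_width"])
E
```

```text
time_s: 6.75
ee_pos: [487.5, -213.7, 111.7]
ee_rot: [179.8, -0.0, 64.6]
force: [-3.6, 3.9, 20.3]
gripper_width: 17.8
[ 487.53702523 -213.68054772  111.65912194] [ 1.79839008e+02 -4.26586400e-02  6.46107701e+01] [-3.6012234   3.85061739 20.26511492] [ 0.88060021  0.81749399 -0.0142735 ] 17.777334432366477
```

At 20 N and 10.2 mm down it seems to be on the stop. One firmer press confirms it, and then I'll take the load off before letting go.

```bash
python3 -m creep '[[1,0,0,1,0,0,0],[1,0,0,0,0,0,0],[1,0,0,0,0,0,0]]' ; python3 - <<'E'
from h import *
s=state();print(s["ee_pos"],s["ee_rot"],s["force"],s["torque"],s["gripper_width"])
f=grab_frame("wrist"); cv2.imwrite("pics/wrist3.png",f["frame"][:,:,::-1])
E
```

```text
time_s: 7.12
ee_pos: [487.6, -213.7, 111.6]
ee_rot: [179.8, -0.0, 64.6]
force: [-5.2, 5.5, 26.1]
gripper_width: 17.9
[ 487.58499379 -213.71205436  111.56377287] [ 1.79809972e+02 -4.27157677e-02  6.46368835e+01] [-5.23121448  5.52325943 26.09008633] [1.10179665 1.3081642  0.07951359] 17.897072263690674
```

View pics/wrist3.png

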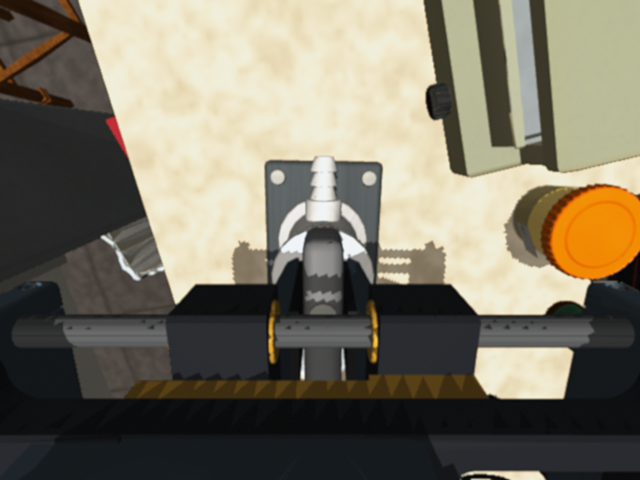

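The wrist view shows the lever (col ~323) in line with the barb and square to the plate. The extra press moved it by only 0.1 mm, so it is on the stop. Unload and release.

```bash
python3 -m creep '[[1,0,0,-1.5,0,0,0],[1,0,0,0,0,0,0]]'; python3 -m creep '[[0,0,0,0,0,0,0],[0,0,0,0,0,0,0],[0,0,0,0,0,0,0],[0,0,0,0,0,0,0],[0,0,0,0,0,0,0]]'
```

```text
time_s: 7.42
ee_pos: [487.5, -213.7, 111.7]
ee_rot: [179.8, -0.0, 64.6]
force: [-3.2, 3.0, 17.2]
gripper_width: 17.7
time_s: 8.05
ee_pos: [486.2, -213.5, 108.1]
ee_rot: [-179.9, 0.0, 64.6]
force: [-0.0, 0.3, 0.2]
gripper_width: 65.0
```

```bash
python3 -m creep '[[0,0,0,0,0,0,0],[0,0,0,0,0,0,0],[0,0,0,-20,0,0,0],[0,0,0,-40,0,0,0],[0,0,0,-40,0,0,0]]'; python3 -m creep '[[0,40,0,-20,0,0,0],[0,50,0,0,0,0,0],[0,55,0,0,0,0,0],[0,55,0,0,0,0,0],[0,55,0,0,0,0,0]]';python3 -m creep '[[0,55,0,0,0,0,0],[0,0,0,0,0,0,0],[0,0,0,0,0,0,0]]'; python3 - <<'E'
from h import *
o=[]
for n,(u,v,w,h) in {"top":(325,165,130,100),"scene":(310,225,130,140)}.items():
    f=grab_frame(n); cv2.imwrite(f"pics/{n}4.png",f["frame"][:,:,::-1])
    im=f["frame"][v:v+h,u:u+w,::-1]
    k=6 if n=="top" else 4
    im=cv2.resize(im,None,fx=k,fy=k,interpolation=cv2.INTER_CUBIC)
    for i in range(0,w,10): cv2.putText(im,str(u+i),(i*k,8),0,.3,(0,0,255))
    for i in range(0,h,10): cv2.putText(im,str(v+i),(0,i*k+4),0,.3,(0,0,255))
    cv2.imwrite(f"pics/{n}4z.png",im)
E
```

```text
time_s: 8.68
ee_pos: [486.5, -213.6, 209.5]
ee_rot: [-180.0, -0.0, 64.6]
force: [1.1, -0.8, -0.1]
gripper_width: 91.2
time_s: 9.3
ee_pos: [596.6, 18.3, 228.7]
ee_rot: [180.0, 0.0, 64.6]
force: [1.2, -0.0, 0.3]
gripper_width: 91.2
time_s: 9.68
ee_pos: [619.2, 66.1, 228.3]
ee_rot: [-180.0, 0.1, 64.7]
force: [0.9, -0.7, 1.2]
gripper_width: 91.1
```

View pics/top4z.png

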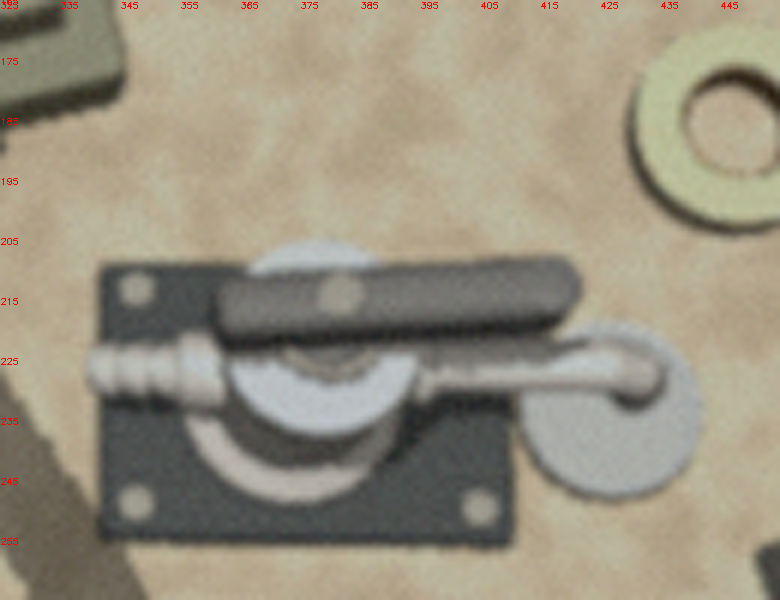

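View pics/scene4z.png

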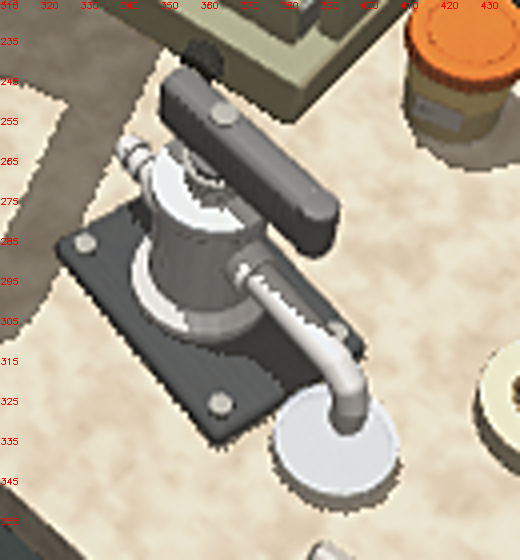

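View pics/scene4.png

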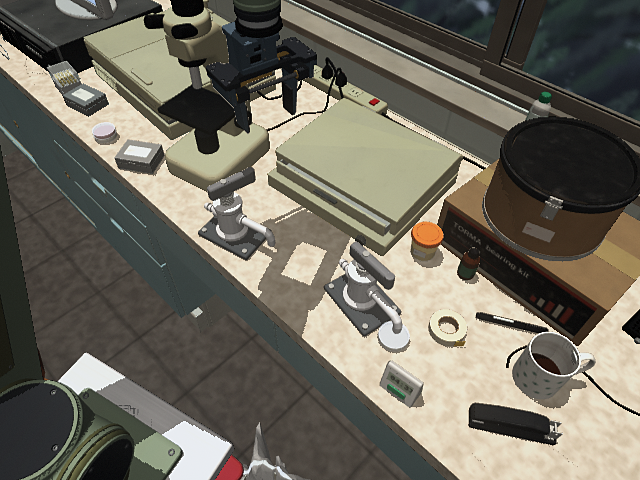

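Both views show the lever lying over the spout, the dish unmoved at top (427,233), and the other tap unchanged. Now to quantify its angle and depth.

```bash
python3 - <<'E'
from h import *
f=grab_frame("top");s=grab_frame("scene")
o=cv2.imread("pics/top0.png")
for z in (151,146,141):
    print(z,"scene",proj(s,[486.5,-213,z]),"top",proj(f,[486.5,-213,z]))
def lev(im,u0,u1,v0,v1):
    g=im.astype(int);m=((g.max(2)<125)&(g.max(2)-g.min(2)<14)).astype(np.uint8);return m
# long edge top: dark->bright transition in the area where lever is over bench/spout: upper edge
g=cv2.cvtColor(f["frame"],cv2.COLOR_RGB2GRAY).astype(float)
for col in (364,368,390,395,400,405,410,415):
    c=g[203:224,col];print(col,c.astype(int))
a=ray(f,380.3,213.7,141); n=ray(f,415,211.8,140);t=ray(f,363,216,140)
print(a,n,t); e=t-n;print("lever yaw",np.degrees(np.arctan2(e[1],e[0])),"len",np.linalg.norm(e)); e=a-n;print(np.degrees(np.arctan2(e[1],e[0])),np.linalg.norm(e))
E
```

```text
151 scene [365.6108763  250.00342031] top [382.5512418  212.25159803]
146 scene [365.36235985 251.86021865] top [382.16465539 213.04287192]
141 scene [365.11614634 253.69981043] top [381.78243257 213.82521432]
364 [176 175 173 173 168 140  94  79  82 100 108 110 116 118 121 111  99  63
  54  42  70]
368 [177 176 176 172 170 178 182 147 106 101 110 114 116 122 123 109  93  69
  42  45  71]
390 [174 170 168 169 167 145 109  96 106 113 117 119 121 116 103  87  56  36
  54  83 123]
395 [169 171 170 171 168 136 106 103 110 118 115 112 117 114  98  79  57  46
  59  91 110]
400 [161 163 162 168 164 139 101 104 109 111 119 115 117 107  96  74  47  47
  63  90 106]
405 [175 170 171 163 149 115  97 104 111 115 119 117 115 106  89  70  44  46
  66  86 108]
410 [179 179 180 172 148 105  99 109 115 115 121 117 113 104  84  60  33  44
  76  96 108]
415 [175 175 180 169 143 115 105 112 114 117 119 123 121  97  66  44  46  64
  85  96 102]
[ 487.72745604 -210.91107214  141.        ] [ 466.40870713 -263.80461582  140.        ] [ 496.58061824 -183.88218411  140.        ]
lever yaw 69.31772965969682 len 85.42797732162376
68.04809503251208 57.0369706179825
```

Depth fits home: the cap is at scene row ~253.2 against 253.7 predicted at 10 mm and 250.0 at rest. The hand-picked angle reads ~4° short, so I'll measure it properly with line fits.

```bash
python3 - <<'E'
from h import *
f=grab_frame("top");g=cv2.cvtColor(f["frame"],cv2.COLOR_RGB2GRAY).astype(float)
g=cv2.GaussianBlur(g,(0,0),0.8)
def edge(cols,v0,v1,sgn):
    P=[]
    for c in cols:
        d=sgn*np.diff(g[v0:v1,c]); i=int(np.argmax(d)); 
        if 0<i<len(d)-1:
            a,b,e=d[i-1:i+2]; i=i+.5*(a-e)/(a-2*b+e)
        P.append((c,v0+i+.5))
    P=np.array(P); k=np.polyfit(P[:,0],P[:,1],1); r=P[:,1]-np.polyval(k,P[:,0]); m=abs(r)<.6
    k=np.polyfit(P[m,0],P[m,1],1);return k,m.sum(),r.std()
def yaw(k,c0,c1,z):
    a=ray(f,c0,np.polyval(k,c0),z);b=ray(f,c1,np.polyval(k,c1),z);e=a-b;return np.degrees(np.arctan2(e[1],e[0]))
for name,cols,v0,v1,s,z in [("lever upper",range(390,416),203,213,-1,136),("lever lower dark",range(366,412),214,224,-1,132),
   ("plate lower",range(345,408),250,262,1,12),("plate upper L",range(345,362),204,214,-1,12),("spout low",range(398,424),226,234,-1,60),("spout up",range(398,420),220,228,1,66)]:
    k,n,r=edge(cols,v0,v1,s);print(name,k[0],n,round(r,2),"yaw",yaw(k,cols[0],cols[-1],z))
# vertical plate sides
gt=g
for nm,c0,c1,s in [("left",336,348,-1),("right",404,416,1)]:
    P=[]
    for v in range(236,253):
        d=s*np.diff(g[v,c0:c1]);i=int(np.argmax(d));a,b,e=d[max(i-1,0):i+2] if 0<i<len(d)-1 else (0,1,0);P.append((v,c0+i+.5+.5*(a-e)/(a-2*b+e)))
    P=np.array(P);k=np.polyfit(P[:,0],P[:,1],1)
    a=ray(f,np.polyval(k,236),236,12);b=ray(f,np.polyval(k,252),252,12);e=a-b;print(nm,np.degrees(np.arctan2(e[1],e[0]))+90)
# initial image cross-check of lever
E
```

```text
lever upper -0.06104330173698374 26 0.14 yaw 68.16587763585109
lever lower dark -0.054704616246887584 41 0.35 yaw 67.78532310381893
plate lower 0.011659782302057666 63 0.12 yaw 63.90229555860253
plate upper L 0.015534439960777496 17 0.07 yaw 63.63470649152621
spout low -0.09309416564706129 26 0.26 yaw 70.01125699665053
spout up 0.19856567020881064 6 1.13 yaw 52.93056933535129
left 63.17057488482895
right 57.864931352699806
```

The line fits give lever yaw 68.0° and plate 63.8°, so the lever is about 4° short. It lagged the turning pads or sprang back slightly on release. There's time left, so I'll regrip at yaw 68, press, and turn a few degrees past.

```bash
python3 -m creep '[[0,-50,0,0,0,0,0],[0,-55,0,0,0,0,0],[0,-55,0,0,0,0,0],[0,-55,0,0,0,0,0],[0,-55,0,0,0,0,0]]'; python3 -m creep '[[0,-40,0,0,0,0,0],[0,0,0,0,0,0,-3.4],[0,0,0,35,0,0,0],[0,0,0,0,0,0,0],[0,0,0,0,0,0,0]]'
```

```text
time_s: 10.55
ee_pos: [502.6, -179.6, 229.0]
ee_rot: [179.9, -0.0, 64.6]
force: [1.6, 0.2, 0.0]
gripper_width: 91.4
time_s: 11.18
ee_pos: [487.1, -214.1, 194.6]
ee_rot: [179.9, -0.0, 68.0]
force: [-0.4, -0.9, 0.5]
gripper_width: 91.1
```

```bash
python3 -m creep '[[0,0,0,40,0,0,0],[0,0,0,30,0,0,0],[0,0,0,13,0,0,0],[0,0,0,0,0,0,0],[1,0,0,0,0,0,0]]' 45; python3 -m creep '[[1,0,0,0,0,0,0],[1,0,0,0,0,0,0],[1,0,0,0,0,0,0],[1,0,0,0,0,0,0],[1,0,0,0,0,0,0]]';python3 -m creep '[[1,0,0,0,0,0,0],[1,0,0,0,0,0,0],[1,0,0,0,0,0,0]]'; python3 -c "
from workcell import *;s=state();print(s['force'],s['torque'])"
```

```text
time_s: 11.8
ee_pos: [487.9, -214.2, 112.1]
ee_rot: [179.8, 0.0, 68.0]
force: [0.9, -0.1, 0.2]
gripper_width: 84.1
time_s: 12.42
ee_pos: [486.8, -213.7, 110.6]
ee_rot: [-180.0, -0.0, 68.0]
force: [0.2, -0.8, 0.2]
gripper_width: 34.2
time_s: 12.8
ee_pos: [487.3, -213.8, 111.1]
ee_rot: [179.9, -0.0, 68.0]
force: [0.2, 1.3, 4.4]
gripper_width: 17.6
[0.20096274 1.287717   4.35882269] [-0.20476531 -0.15810779  0.01783776]
```

```bash
python3 -m creep '[[1,0,0,1.5,0,0,0],[1,0,0,0.5,0,0,2.5],[1,0,0,0.5,0,0,2.5],[1,0,0,0,0,0,2.5],[1,0,0,0,0,0,0]]'; python3 -c "
from workcell import *;s=state();print(s['force'],s['torque'])"; python3 -m creep '[[1,0,0,-1.5,0,0,0],[1,0,0,0,0,0,0]]';python3 -m creep '[[0,0,0,0,0,0,0],[0,0,0,0,0,0,0],[0,0,0,0,0,0,0],[0,0,0,0,0,0,0],[0,0,0,0,0,0,0]]'
```

```text
time_s: 13.42
ee_pos: [487.3, -213.9, 110.2]
ee_rot: [179.9, -0.0, 60.5]
force: [-0.7, -0.3, 13.1]
gripper_width: 18.0
[-0.65049786 -0.30447084 13.07312472] [ 0.32418497  0.73975246 -0.01953442]
time_s: 13.68
ee_pos: [487.3, -213.9, 110.5]
ee_rot: [179.9, -0.0, 60.5]
force: [1.8, -0.4, 6.3]
gripper_width: 18.0
time_s: 14.3
ee_pos: [486.2, -213.4, 109.1]
ee_rot: [-179.9, 0.0, 60.5]
force: [0.0, 0.3, 0.1]
gripper_width: 64.8
```

```bash
python3 -m creep '[[0,0,0,0,0,0,0],[0,0,0,0,0,0,0],[0,0,0,-20,0,0,0],[0,0,0,-45,0,0,0],[0,0,0,-50,0,0,0]]'; python3 -m creep '[[0,40,0,0,0,0,0],[0,50,0,0,0,0,0],[0,55,0,0,0,0,0],[0,55,0,0,0,0,0],[0,55,0,0,0,0,0]]';python3 -m creep '[[0,40,0,0,0,0,0],[0,0,0,0,0,0,0],[0,0,0,0,0,0,0]]'; python3 - <<'E'
from h import *
s=grab_frame("scene");cv2.imwrite("pics/scene5.png",s["frame"][:,:,::-1])
f=grab_frame("top");g=cv2.cvtColor(f["frame"],cv2.COLOR_RGB2GRAY).astype(float)
g=cv2.GaussianBlur(g,(0,0),0.8)
cv2.imwrite("pics/top5.png",f["frame"][:,:,::-1])
im=np.hstack([cv2.resize(f["frame"][165:265,325:455,::-1],(390,300),interpolation=2),cv2.resize(s["frame"][225:350,310:440,::-1],(390,375),interpolation=2)[:300]]);cv2.imwrite("pics/z5.png",im)
for name,cols,v0,v1,z in [("upper",range(390,414),203,215,136),("lower",range(366,410),214,226,132)]:
    P=[]
    for c in cols:
        d=-np.diff(g[v0:v1,c]);i=int(np.argmax(d))
        if 0<i<len(d)-1:
            a,b,e=d[i-1:i+2];P.append((c,v0+.5+i+.5*(a-e)/(a-2*b+e)))
    P=np.array(P);k=np.polyfit(P[:,0],P[:,1],1);r=P[:,1]-np.polyval(k,P[:,0])
    a=ray(f,cols[0],np.polyval(k,cols[0]),z);b=ray(f,cols[-1],np.polyval(k,cols[-1]),z);e=a-b
    print(name,r.std(),np.degrees(np.arctan2(e[1],e[0])))
E
```

```text
time_s: 14.92
ee_pos: [486.3, -213.5, 225.3]
ee_rot: [-179.9, 0.0, 60.5]
force: [1.0, -0.1, 0.0]
gripper_width: 91.2
time_s: 15.55
ee_pos: [612.9, 9.9, 224.7]
ee_rot: [180.0, -0.0, 60.5]
force: [0.1, -0.4, 0.8]
gripper_width: 91.1
time_s: 15.92
ee_pos: [631.5, 42.7, 224.4]
ee_rot: [-180.0, 0.1, 60.5]
force: [0.3, 0.9, 0.3]
gripper_width: 91.1
upper 0.23083756446089146 61.07227627424784
lower 0.3105934587442045 62.609380045060206
```

View pics/z5.png

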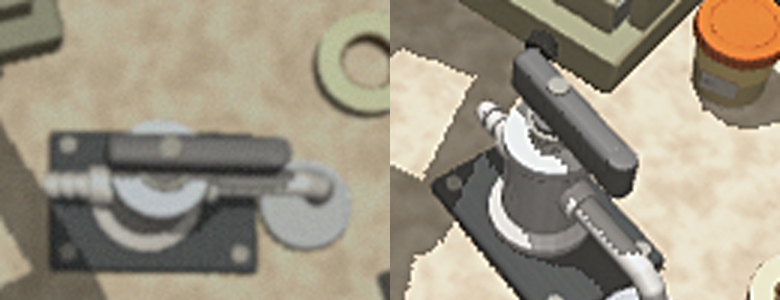

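The lever is now at ~62° against plate ~64°, within about 2°. I'll check depth by cap position, before versus after.

```bash
python3 - <<'E'
from h import *
for n,(u,v) in {"scene0":(366,250),"scene4":(366,253),"scene5":(366,253)}.items():
    im=cv2.imread(f"pics/{n}.png");w=im[v-8:v+9,u-8:u+9].astype(int)
    g=w.mean(2); 
    y,x=np.mgrid[v-8:v+9,u-8:u+9]
    m=(g>125)&(np.hypot(x-u,y-v)<6); wt=np.clip(g-110,0,60)*(np.hypot(x-u,y-v)<6)
    print(n,m.sum(),x[m].mean(),y[m].mean(),(x*wt).sum()/wt.sum(),(y*wt).sum()/wt.sum())
for n,(u,v) in {"top0":(382,212),"top4":(382,213),"top5":(382,213)}.items():
    im=cv2.imread(f"pics/{n}.png");g=im[v-6:v+7,u-6:u+7].astype(int).mean(2);y,x=np.mgrid[v-6:v+7,u-6:u+7]
    wt=np.clip(g-120,0,60)*(np.hypot(x-u,y-v)<5);print(n,(x*wt).sum()/wt.sum(),(y*wt).sum()/wt.sum())
E
```

```text
scene0 60 365.46666666666664 249.18333333333334 365.56315671808636 248.98189134808854
scene4 84 366.45238095238096 252.57142857142858 366.6185044359949 252.22061681453314
scene5 83 366.4457831325301 252.46987951807228 366.62131634819536 252.30522292993635
top0 382.0179948586118 212.20994001713794
top4 381.38905180840663 212.8732486151841
top5 381.43302577155583 212.79319121858097
```

Depth by cap is about 9 ± 1 mm, which doesn't tell home from slightly proud. I'll press straight down on the lever at its axis with shut fingertips to make sure it's on the stop.

```bash
python3 -m creep '[[1,-45,0,0,0,0,0],[1,-50,0,0,0,0,0],[1,-55,0,0,0,0,0],[1,-55,0,0,0,0,0],[1,-50,0,0,0,0,0]]'; python3 -m creep '[[1,-39,0,0,0,0,0],[1,0,0,30,0,0,0],[1,0,0,30,0,0,0],[1,0,0,8,0,0,0],[1,0,0,0,0,0,0]]'
```

```text
time_s: 16.65
ee_pos: [504.5, -181.3, 225.1]
ee_rot: [180.0, 0.0, 60.4]
force: [0.7, -0.5, -0.2]
gripper_width: 44.0
time_s: 17.27
ee_pos: [487.0, -213.2, 157.0]
ee_rot: [180.0, -0.0, 60.5]
force: [0.7, -0.5, -0.7]
gripper_width: 0.1
```

```bash
python3 -m creep '[[1,0,0,8,0,0,0],[1,0,0,4,0,0,0],[1,0,0,1,0,0,0],[1,0,0,0,0,0,0]]'; python3 -m creep '[[1,0,0,1,0,0,0],[1,0,0,0,0,0,0]]'
```

```text
time_s: 17.77
ee_pos: [487.4, -212.8, 143.7]
ee_rot: [180.0, -0.0, 60.5]
force: [0.1, -0.3, -0.6]
gripper_width: 0.3
time_s: 18.02
ee_pos: [487.3, -212.8, 142.6]
ee_rot: [180.0, -0.0, 60.5]
force: [0.5, -0.4, -0.2]
gripper_width: 0.4
```

```bash
for i in 1 2; do python3 -m creep '[[1,0,0,1,0,0,0],[1,0,0,0,0,0,0]]'; done
```

```text
time_s: 18.27
ee_pos: [487.2, -212.8, 141.5]
ee_rot: [-180.0, -0.0, 60.5]
force: [0.4, -0.2, -1.0]
gripper_width: 0.2
time_s: 18.52
ee_pos: [487.3, -212.8, 140.6]
ee_rot: [180.0, -0.0, 60.5]
force: [0.4, 0.3, 0.2]
gripper_width: 0.6
```

```bash
for i in 1 2; do python3 -m creep '[[1,0,0,1,0,0,0],[1,0,0,0,0,0,0]]'; done
```

```text
time_s: 18.77
ee_pos: [487.4, -212.9, 140.5]
ee_rot: [180.0, -0.0, 60.5]
force: [-1.1, 0.1, 5.6]
gripper_width: 0.9
time_s: 19.02
ee_pos: [487.5, -212.9, 140.3]
ee_rot: [179.9, -0.0, 60.5]
force: [-3.0, 1.1, 10.5]
gripper_width: 0.5
```

Contact is at z ≈ 140.5 and stiff, so the lever is down at home height. Press to ~20 N, then lift clear.

```bash
python3 -m creep '[[1,0,0,1.8,0,0,0],[1,0,0,0,0,0,0],[1,0,0,0,0,0,0]]'; python3 -m creep '[[1,0,0,-5,0,0,0],[1,0,0,-40,0,0,0],[1,0,0,-40,0,0,0],[1,40,0,0,0,0,0],[1,50,0,0,0,0,0]]'; python3 -m creep '[[1,50,0,0,0,0,0],[1,50,0,0,0,0,0],[1,50,0,0,0,0,0],[1,0,0,0,0,0,0],[1,0,0,0,0,0,0]]'; python3 - <<'E'
from h import *
s=grab_frame("scene");cv2.imwrite("pics/scene6.png",s["frame"][:,:,::-1])
f=grab_frame("top");g=cv2.cvtColor(f["frame"],cv2.COLOR_RGB2GRAY).astype(float)
g=cv2.GaussianBlur(g,(0,0),0.8)
cv2.imwrite("pics/top6.png",f["frame"][:,:,::-1])
for name,cols,v0,v1,z in [("upper",range(390,414),203,215,136),("lower",range(366,410),214,226,132)]:
    P=[]
    for c in cols:
        d=-np.diff(g[v0:v1,c]);i=int(np.argmax(d))
        if 0<i<len(d)-1:
            a,b,e=d[i-1:i+2];P.append((c,v0+.5+i+.5*(a-e)/(a-2*b+e)))
    P=np.array(P);k=np.polyfit(P[:,0],P[:,1],1);r=P[:,1]-np.polyval(k,P[:,0])
    a=ray(f,cols[0],np.polyval(k,cols[0]),z);b=ray(f,cols[-1],np.polyval(k,cols[-1]),z);e=a-b
    print(name,r.std(),np.degrees(np.arctan2(e[1],e[0])))
E
```

```text
time_s: 19.4
ee_pos: [487.7, -213.0, 140.1]
ee_rot: [179.8, -0.0, 60.5]
force: [-7.0, 2.5, 19.4]
gripper_width: 0.6
time_s: 20.02
ee_pos: [532.0, -134.4, 222.3]
ee_rot: [179.9, -0.0, 60.4]
force: [0.4, 0.0, 0.1]
gripper_width: 0.1
time_s: 20.65
ee_pos: [604.9, -4.2, 221.3]
ee_rot: [-179.9, 0.1, 60.6]
force: [0.6, -0.5, 0.2]
gripper_width: 0.5
upper 0.14684442819929563 67.69796542020185
lower 0.35508843375323396 67.07269801516836
```

View pics/top6.png

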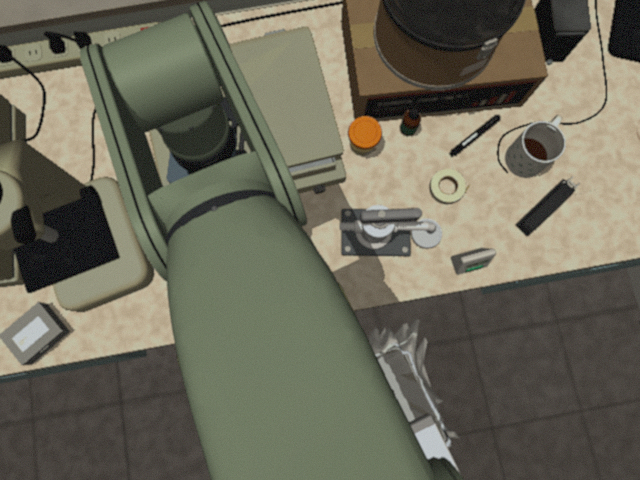

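View pics/scene6.png

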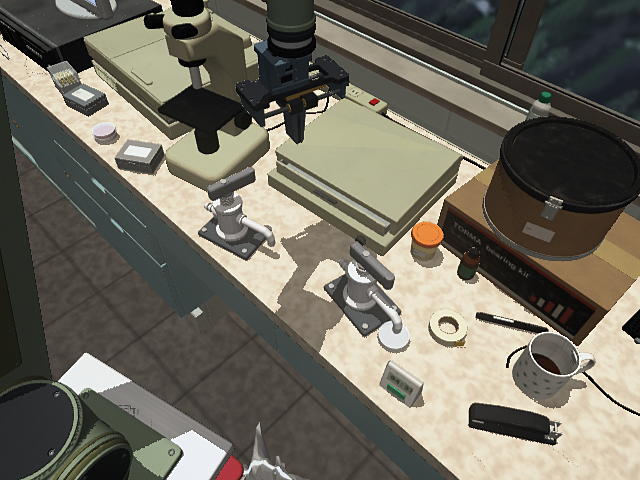

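The angle fit now reads ~67.4°, not 62°. It may be creeping back, or the press may have dragged it. I'll watch it over time.

```bash
cat > m.py <<'E'
from h import *
def meas(f):
    g=cv2.cvtColor(f["frame"],cv2.COLOR_RGB2GRAY).astype(float);g=cv2.GaussianBlur(g,(0,0),0.8);o=[]
    for cols,v0,v1,z in [(range(390,414),203,215,136),(range(366,410),214,226,132)]:
        P=[]
        for c in cols:
            d=-np.diff(g[v0:v1,c]);i=int(np.argmax(d))
            if 0<i<len(d)-1:
                a,b,e=d[i-1:i+2];P.append((c,v0+.5+i+.5*(a-e)/(a-2*b+e)))
        P=np.array(P);k=np.polyfit(P[:,0],P[:,1],1)
        a=ray(f,cols[0],np.polyval(k,cols[0]),z);b=ray(f,cols[-1],np.polyval(k,cols[-1]),z);e=a-b
        o.append(round(float(np.degrees(np.arctan2(e[1],e[0]))),2))
    return o
E
python3 -c "
from m import *
print(meas(grab_frame('top')))"
python3 -m creep '[[1,0,0,0,0,0,0],[1,0,0,0,0,0,0],[1,0,0,0,0,0,0],[1,0,0,0,0,0,0],[1,0,0,0,0,0,0]]'>/dev/null
python3 -c "
from m import *
f=grab_frame('top');print(meas(f))
ims=[cv2.resize(cv2.imread(f'pics/{n}.png')[195:265,335:445],(660,420),interpolation=2)[:190] for n in ('top4','top5','top6')]
cv2.imwrite('pics/cmp.png',np.vstack(ims))"
```

```text
[67.6, 66.96]
[67.77, 67.06]
```

View pics/cmp.png

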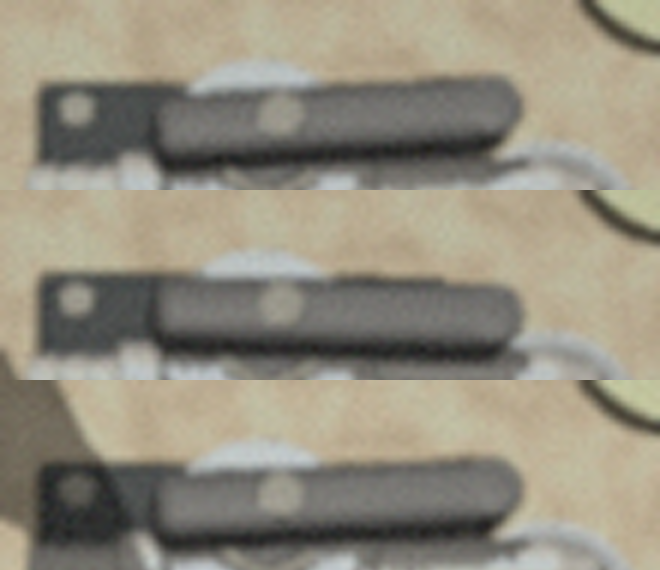

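It holds still now, but the ungripped press dragged it ~5° back. It stopped stiffly at z 140.1, so the depth is home. I'll regrip once more with the fingers half open to save time, turn to ~62 while pressing, release gently and leave it alone.

```bash
python3 -m creep '[[0.5,-45,0,0,0,0,0],[0.5,-50,0,0,0,0,0],[0.5,-55,0,0,0,0,0],[0.5,-50,0,0,0,0,0],[0.5,-40.5,0,0,0,0,-3]]'; python3 -m creep '[[0.5,0,0,0,0,0,-4],[0.5,0,0,20,0,0,0],[0.5,0,0,15,0,0,0],[0.5,0,0,0,0,0,0]]'
```

```text
time_s: 22.1
ee_pos: [486.0, -214.8, 222.0]
ee_rot: [180.0, 0.0, 63.6]
force: [-0.2, -0.7, -0.1]
gripper_width: 44.8
time_s: 22.6
ee_pos: [486.3, -212.7, 185.5]
ee_rot: [-179.8, -0.0, 67.5]
force: [0.2, 0.3, -0.5]
gripper_width: 45.8
```

```bash
python3 -m creep '[[0.5,0,0,40,0,0,0],[0.5,0,0,34,0,0,0],[1,0,0,0,0,0,0],[1,0,0,0,0,0,0],[1,0,0,0,0,0,0]]' 45; python3 -m creep '[[1,0,0,0,0,0,0],[1,0,0,0,0,0,0]]'
```

```text
time_s: 23.22
ee_pos: [488.0, -213.6, 114.6]
ee_rot: [179.8, 0.0, 67.5]
force: [-4.5, 1.0, 5.0]
gripper_width: 18.6
time_s: 23.48
ee_pos: [487.6, -213.5, 114.6]
ee_rot: [179.9, 0.0, 67.5]
force: [-1.9, 1.6, 6.1]
gripper_width: 17.8
```

```bash
python3 -m creep '[[1,0,0,1.5,0,0,1.5],[1,0,0,1,0,0,2],[1,0,0,0.5,0,0,2],[1,0,0,0,0,0,0],[1,0,0,0,0,0,0]]'; python3 -c "
from workcell import *;s=state();print(s['force'],s['torque'])"
```

```text
time_s: 24.1
ee_pos: [487.7, -213.6, 113.9]
ee_rot: [179.8, -0.0, 62.0]
force: [-5.4, 2.4, 20.8]
gripper_width: 17.7
[-5.3959325   2.41912987 20.77367799] [0.4303639  1.20543499 0.0348889 ]
```

20.8 N and stiff, so it's home. Unload, open, lift.

```bash
python3 -m creep '[[1,0,0,-2,0,0,0],[1,0,0,0,0,0,0],[0.5,0,0,0,0,0,0],[0.5,0,0,0,0,0,0],[0.5,0,0,0,0,0,0]]'; python3 -m creep '[[0.5,0,0,0,0,0,0],[0.5,0,0,-30,0,0,0],[0.5,0,0,-40,0,0,0],[0.5,0,0,-40,0,0,0],[0.5,50,0,0,0,0,0]]'; python3 -m creep '[[0.5,55,0,0,0,0,0],[0.5,55,0,0,0,0,0],[0.5,55,0,0,0,0,0],[0.5,30,0,0,0,0,0],[0.5,0,0,0,0,0,0]]'; python3 - <<'E'
from m import *
f=grab_frame('top');print(meas(f));s=grab_frame('scene')
cv2.imwrite('pics/top7.png',f["frame"][:,:,::-1])
im=np.hstack([cv2.resize(f["frame"][165:265,325:455,::-1],(390,300),interpolation=2),cv2.resize(s["frame"][225:350,310:440,::-1],(390,375),interpolation=2)[:300]]);cv2.imwrite("pics/z7.png",im)
E
```

```text
time_s: 24.72
ee_pos: [487.0, -213.2, 111.6]
ee_rot: [-180.0, -0.0, 62.0]
force: [-0.0, 0.7, -0.1]
gripper_width: 44.1
time_s: 25.35
ee_pos: [512.0, -171.3, 225.4]
ee_rot: [179.5, -0.0, 61.8]
force: [0.7, 1.3, 0.2]
gripper_width: 45.6
time_s: 25.98
ee_pos: [602.5, 5.0, 221.2]
ee_rot: [-180.0, 0.0, 62.2]
force: [0.2, -0.4, 0.3]
gripper_width: 45.8
[65.25, 65.26]
```

View pics/z7.png

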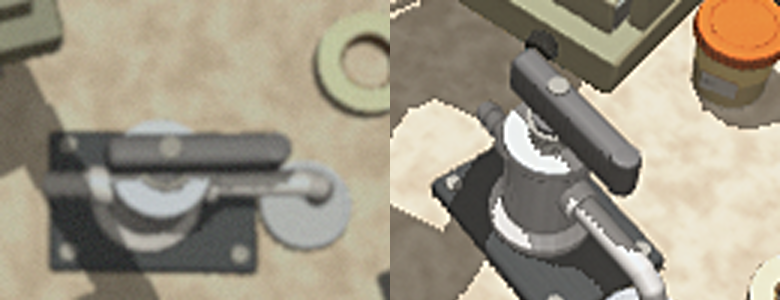

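Lever 65.25° against plate ~64°, so it is in line to about 1°, and the dish is unmoved. One last stillness check, then hand in.

```bash
python3 -m creep '[[0.5,0,0,0,0,0,0],[0.5,0,0,0,0,0,0],[0.5,0,0,0,0,0,0],[0.5,0,0,0,0,0,0]]'; python3 - <<'E'
from m import *
print(meas(grab_frame('top')));print(job_done())
E
```

```text
time_s: 26.58
ee_pos: [601.9, 2.8, 221.9]
ee_rot: [180.0, -0.0, 62.0]
force: [0.0, 0.1, 0.5]
gripper_width: 45.5
[65.2, 65.32]
the job is handed in; nothing more can be done
None
```

The tap with the dish is open and holding. I gripped its lever, turned it clockwise while pressing it to its stop, released it, and handed the job in at about 26.6 s.

- **Angle:** the lever's final yaw is 65.2–65.3°, against 63.6–64.4° for the tap's base plate. That puts it in line with the spout to about 1–1.5°. It had not moved half a second later.
- **Depth:** the last press met a stiff stop at 21 N. An earlier fingertip press met one at z ≈ 140 mm, the height of the lever's top when fully home. The camera alone gave only about 9 ± 1 mm down, and I did not measure the depth again after the final release.
- **Dish and other tap:** both look unmoved in the pictures. The robot was clear of everything at hand-in.

**Corrections on the way:**
- After the first release the lever stood about 4° short, so I gripped it again and turned it to about 2° past.
- I then pressed on the lever top with shut fingers to check the depth, and that turned it back about 5°.
- A third grip, turned while pressing, gave the final result.

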